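# Set the wheel of an opened printer to its long scale line

## Robot

A 6-joint arm with a two-finger parallel gripper is mounted at the origin on the work surface. World frame = base frame: x ahead of the robot, y to its left, z up, the work surface at z = 0. Lengths are in m, angles in rad, forces in N, time in s.
With the tool pointing down it reaches from about 0.15 to 0.775 m from the base axis. Payload 6.1 kg.
Tool frame: the origin (TCP) lies at the very end of the fingers, on their centre line; the grasp point (between the pads) lies 19 mm behind it (arm.hold_point_z is the distance from the TCP to the grasp point, in m); x points along the fingers, y is the direction in which the jaws open and shut, and the axes are right-handed (so a half turn about x gives the same grasp; the last joint's range is limited). The gripper opens to 85 mm and grips with 20 to 120 N. Pads are 22 mm wide; open, the fingers measure 114 mm over their backs; the gripper's body (76 mm by 85 mm) begins 54 mm behind the grasp point. The pads swing forward as they close: fully open they stand 13 mm farther back than shut.
Start: joints at [-1.25, 0.126, -0.04, 1.405, 0, 1.571], TCP at [0.166, -0.498, 0.231] pointing down, gripper open.
Joint ranges: [-2.72, 2.72], [-0.95, 1.95], [-1.27, 1.35], [-1.78, 2.02], [-1.46, 1.47], [-3.14, 3.14]. Speed limits (rad/s): [2.39, 2.39, 3.01, 3.14, 3.14, 3.14].

## Interface

Orientations are given as [roll, pitch, yaw] about the fixed x, y, z axes, in that order (R = Rz(yaw) Ry(pitch) Rx(roll)).
In Python, from bench import monitor, viewer, job_done, arm gives the robot as it stands.
- The arm moves only by the tool step_arm, never from a script. Its argument "increments" is a list of rows, each a list of 2 entries, a list of its own where there are three numbers: the shift along the tool's x, y, z in cm, then the turn, a rotation vector about the tool's x, y, z in degrees. In form: [[[tx, ty, tz], [ax, ay, az]], ...]. A call has 1 to 20 rows; each row is the pose to reach, as a shift and turn from the pose commanded when the call began, along the tool's axes at that moment; what a row does not reach only later rows make up. A row lasts 1/10 s, in which the tool goes at most 50 mm and 8.59 degrees, less where a joint would pass 70% of its speed; a pose out of reach is approached as far as the arm can. A call with a gripper value outside its range is refused whole. "claw" is the closure in counts, from 0 (fully open) to 255 (shut), set as the call begins (left out, the last holds). The fingers move at their own pace and stop on an object; "force" is the grip in N (left out, the last holds). Time passes only in rows, so rows that repeat a pose let the fingers close. It gives the time, the measured TCP pose, the force and the opening at its end, in the units of the state.
- monitor.sense(): the state, without advancing time (a new reading comes with each control period).
- viewer.snapshot(name): name is "scene" or "top"; returns a dict with "img" (420x560x3 uint8, red, green, blue), "fov_y" (degrees; the focal length in pixels is half the picture's height over the tangent of half this angle, whatever the lens; pixels are square), "cx", "cy" (the principal point, pixels), "rvec" (rotation vector, rad) and "tvec" (3), from world to camera coordinates, as OpenCV has them. Camera axes: x right, y down, z forward; pixel columns grow to the right and rows downward; lengths in m; the calibration is good to about 2 mm. A picture is of the moment at which its call begins. There is no depth.
- job_done(): hands the job in, once; it reports no verdict.
The state is a dict: "t": time; "joint_pos": joint angles; "joint_vel": joint speeds; "effort": joint torques, N m; "position": TCP position; "eef_rot": TCP orientation; "wrist_force": force on the tool from outside, world axes, zero at the start; "ft_torque": the same for the moment, N m; "width": finger opening in m.
Only numpy, scipy, OpenCV 4.12 (cv2) and the standard library are available. Lean on these libraries where they do the work, as an engineer would, in place of code of your own. Each camera call takes 0.05 s, during which the arm holds its last target.

## Task

On the opened printer mechanism, push the finger peg of the white setting wheel round with your fingertips until the wheel's index line lines up with the one long line of the scale around it, then let go and move clear. Push the peg from its side only, without taking it between the fingers, and leave the loose things lying around undisturbed.

Things in the scene. Friction and masses are not known exactly. Their poses are not given: they have to be found in the camera images.
- chassis: Opened printer mechanism, fixed to the table: a steel deck 190 x 340 mm on two end plates, deck top 65 mm above the table; origin on the table under the deck's centre, which is also the wheel's axis; its y axis runs along the long side, z up.
- wheel: White setting wheel, a level disc of 112 mm diameter, 6 mm thick, in the middle of the deck, turning about the vertical axis through its origin (centre of its underside, 69 mm above the table; top face at 75 mm; 24 mm hub stands 3 mm higher). x axis: from the centre along its index line; y axis: to the finger peg. Turns stiffly (0.06 N m, about 1.5 N at the peg), stays where left.
- index_mark (a point): Outer end of the wheel's index line (black, radial, 28 mm long, 3.4 mm wide) on the rim of its top face, 56 mm from the axis. Starts 0.55 to 2.45 rad anticlockwise (seen from above) of the long scale line. The wheel turns both ways between stops 2.4 rad either side of the chassis' x axis.
- peg_top (a point): Centre of the top of the wheel's only finger peg: upright dark metal pin, 14 mm diameter, 24 mm high above the wheel's top face (top 99 mm above the table), 42 mm from the axis, a quarter turn anticlockwise of the index line seen from above.
- target_line (a point): Inner end of the long scale line, 56 mm from the wheel's axis: index_mark comes straight above it when lined up. The scale is a fixed light grey disc under the wheel (160 mm diameter, top 69 mm above the table) with eleven black radial lines 12 degrees apart: ten short (8 mm) and, in the middle, the long one (21 mm, 3.4 mm wide) from the wheel's edge to the disc's edge.
- roller: Bystander: loose black spool-shaped roller, 22 mm diameter, 40 mm high, standing on the deck (its top 105 mm above the table) on the chassis' -y side, 120 to 140 mm from the wheel's axis; origin at the centre of its underside. It must not move by more than 20 mm.
- tape_roll: Bystander: loose brown tape roll, 90 mm outer diameter, 40 mm high, lying flat on the table beyond the chassis; origin at the centre of its underside. It must not move by more than 20 mm.
- screwdriver: Bystander: loose black-handled screwdriver 170 mm long, lying on the table beyond the chassis; x axis along it. It must not move by more than 20 mm.

How it is judged:
By the outcome, as a careful person would: the job done as asked, in the order asked, and still so for the second after the job is handed in, with the robot touching nothing.
It also fails if it takes over 42 s, if anything falls off the work surface, if the arm or the gripper's body presses on something with over 40 N, if the wrist force passes 120 N, or if a joint passes its speed limit or range.

## Working session

There is one attempt and no reset: what is moved stays moved. The work goes in short steps, Python scripts to look and compute and a tool call to move; the robot and the scene stay as the last step left them, time stands still between calls to the robot, and variables do not carry over. Pictures are saved under pics/ and viewed, and the job is handed in when it is done.

Besides the shell and the picture viewer there is one more tool, called after ">>>" as name(argument=value, ...), one argument or row to a line, values as JSON. step_arm: Moves the arm, as the interface text tells. Its arguments: {"type":"object","properties":{"increments":{"type":"array"},"claw":{"type":"number"},"force":{"type":"number"}},"required":["increments"]}

```bash
ls; mkdir -p pics; python3 - <<'E'
from bench import monitor, viewer, arm
import cv2
print(monitor.sense())
for n in("scene","top"):
    s=viewer.snapshot(n); print(n,{k:v for k,v in s.items() if k!="img"})
    cv2.imwrite(f"pics/{n}0.png",s["img"][:,:,::-1])
E
```

```text
pics
{'t': 0.0, 'joint_pos': array([-1.24999412e+00,  1.26402445e-01, -4.06132744e-02,  1.40539305e+00,
       -3.58837029e-05,  1.57077316e+00]), 'joint_vel': array([-4.04929521e-04, -9.13449013e-04, -6.83118678e-06,  3.43199768e-05,
        3.13922231e-04,  2.91340618e-04]), 'effort': array([ 4.59684918e-03, -4.35924911e+01,  3.52916551e+01,  1.75416208e-02,
        2.25864201e-04, -5.88135492e-06]), 'position': array([ 0.16540926, -0.49783453,  0.23051428]), 'eef_rot': array([-1.54856894,  1.56918348,  1.91384911]), 'wrist_force': array([ 0.16288279,  0.41609244, -0.10074833]), 'ft_torque': array([-0.00754976,  0.04560144, -0.04265593]), 'width': 0.08504310400598304}
scene {'fov_y': 51.40629391853973, 'cx': 277.1878945483535, 'cy': 203.56243490752146, 'rvec': array([ 1.04442161,  2.6275696 , -0.74915639]), 'tvec': array([ 0.41511612, -0.36465235,  1.12525155])}
top {'fov_y': 51.188761895231366, 'cx': 277.36094665687085, 'cy': 209.92985533081642, 'rvec': array([ 2.14927479, -2.19213731,  0.05236884]), 'tvec': array([0.08022268, 0.6528902 , 0.75825627])}
```

View pics/scene0.png

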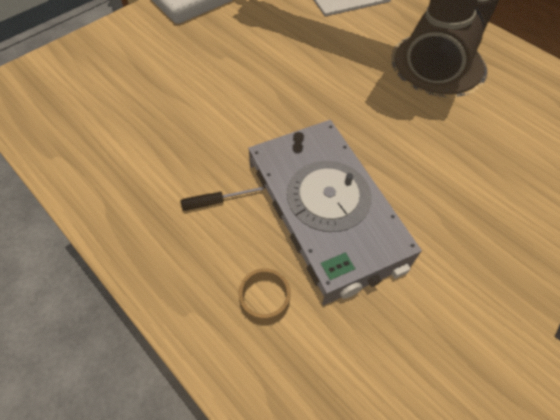

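View pics/top0.png

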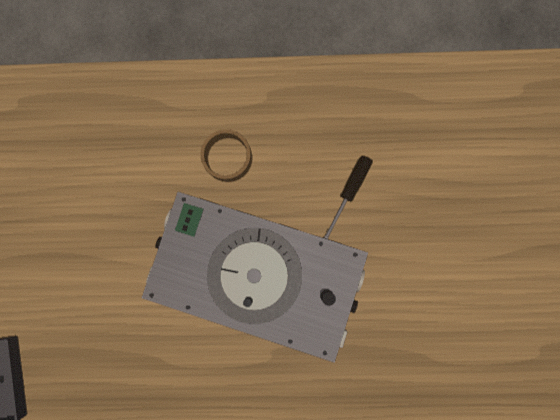

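The top picture has the wheel centre near (254,276), the index line near (228,270), the long line near (259,236), the peg near (248,301) and the roller near (328,297). Image up is world +x and image left is +y, so the wheel has to turn clockwise. Next I'll measure precisely.

```bash
cat > h.py <<'E'
import numpy as np, cv2
from bench import monitor, viewer
def cam(s):
    f=s["img"].shape[0]/2/np.tan(np.radians(s["fov_y"]/2))
    R=cv2.Rodrigues(np.array(s["rvec"]))[0]; t=np.array(s["tvec"])
    return f,R,t
def ray(s,uv,z):
    f,R,t=cam(s); uv=np.atleast_2d(uv).astype(float)
    d=np.c_[(uv[:,0]-s["cx"])/f,(uv[:,1]-s["cy"])/f,np.ones(len(uv))]@R
    c=-R.T@t
    return c+d*((z-c[2])/d[:,2])[:,None]
def proj(s,p):
    f,R,t=cam(s); q=np.atleast_2d(p)@R.T+t
    return np.c_[s["cx"]+f*q[:,0]/q[:,2], s["cy"]+f*q[:,1]/q[:,2]]
def unroll(s,c,z,r0,r1,n=1440):
    # sample gray on rings at height z, angle 0..2pi
    a=np.arange(n)*2*np.pi/n; r=np.arange(r0,r1,0.0005)
    A,Rr=np.meshgrid(a,r)
    P=np.c_[(c[0]+Rr*np.cos(A)).ravel(),(c[1]+Rr*np.sin(A)).ravel(),np.full(A.size,z)]
    uv=proj(s,P).astype(np.float32)
    g=cv2.cvtColor(s["img"],cv2.COLOR_RGB2GRAY)
    return a,cv2.remap(g,uv[:,0].reshape(A.shape),uv[:,1].reshape(A.shape),cv2.INTER_LINEAR).astype(float)
def centre(s):
    img=s["img"]; hsv=cv2.cvtColor(img,cv2.COLOR_RGB2HSV)
    m=((hsv[...,2]>150)&(hsv[...,1]<60)).astype(np.uint8)
    n,l,st,_=cv2.connectedComponentsWithStats(m)
    k=1+np.argmax(st[1:,4])
    cs,_=cv2.findContours((l==k).astype(np.uint8),cv2.RETR_EXTERNAL,cv2.CHAIN_APPROX_NONE)
    h=cv2.convexHull(max(cs,key=cv2.contourArea))[:,0]
    P=ray(s,h,0.075)[:,:2]
    A=np.c_[2*P,np.ones(len(P))]; x=np.linalg.lstsq(A,(P**2).sum(1),rcond=None)[0]
    return x[:2],np.sqrt(x[2]+x[:2]@x[:2]),st[k]
def dips(a,prof,k=6,sep=8):
    p=np.median(prof)-prof; out=[]
    p=p.copy()
    for _ in range(k):
        i=int(np.argmax(p)); j=np.arange(i-16,i+17)%len(a)
        w=np.clip(p[j],0,None); ang=a[i]+((w*(np.arange(33)-16)).sum()/w.sum())*(a[1]-a[0])
        out.append((round(float(np.degrees(ang)),2),round(float(p[i]),1))); p[j]=-1e9
    return out
E
python3 - <<'E'
from h import *
for n in("top","scene"):
    s=viewer.snapshot(n); c,r,st=centre(s); print(n,c,r,st)
    a,g=unroll(s,c,.069,.069,.077); print(" long",dips(a,g.mean(0),4))
    a,g=unroll(s,c,.069,.058,.063); print(" short",dips(a,g.mean(0),12))
    a,g=unroll(s,c,.075,.034,.052); print(" idx",dips(a,g.mean(0),3))
    v=s["img"]; x,y,w,h=st[:4]; 
    cv2.imwrite(f"pics/{n}1.png",cv2.resize(v[y-20:y+h+20,x-20:x+w+20,::-1],None,fx=5,fy=5,interpolation=cv2.INTER_CUBIC)) if 5*(w+40)<800 and 5*(h+40)<600 else print(w,h)
s=viewer.snapshot("top");
for z,uv in((.105,(328,297)),(.099,(248,301)),(.065,(178,193)),(.065,(367,254)),(.065,(337,360)),(.065,(144,296)),(.04,(226,156))): print(uv,ray(s,uv,z))
E
```

```text
top [0.54256545 0.10747803] 0.05489606080437278 [ 221  243   67   67 3150]
 long [(352.68, 48.9), (80.83, 5.3), (89.66, 5.2), (192.13, 5.2)]
 short [(352.86, 46.2), (40.1, 26.8), (4.64, 24.9), (28.75, 24.7), (340.43, 24.5), (16.62, 24.3), (304.5, 23.1), (329.0, 21.3), (292.41, 19.9), (316.54, 19.6), (52.48, 18.8), (132.0, 6.1)]
 idx [(77.12, 101.3), (167.21, 98.8), (161.06, 97.1)]
scene [0.54388373 0.10934623] 0.05634342412829894 [ 299  168   61   50 2202]
 long [(352.49, 35.8), (87.76, 3.2), (50.29, 3.0), (79.54, 3.0)]
 short [(181.18, 43.9), (175.37, 40.2), (352.63, 33.5), (186.32, 31.8), (15.85, 19.3), (40.32, 15.8), (28.26, 14.3), (328.69, 13.7), (52.61, 13.2), (316.4, 13.2), (340.26, 13.2), (304.52, 11.6)]
 idx [(169.97, 104.8), (163.87, 96.2), (176.13, 93.0)]
(328, 297) [[ 0.50908555 -0.01199272  0.105     ]]
(248, 301) [[0.50400144 0.11506197 0.099     ]]
(178, 193) [[0.68396158 0.23587213 0.065     ]]
(367, 254) [[ 0.5742668  -0.08244867  0.065     ]]
(337, 360) [[ 0.4013146  -0.02737306  0.065     ]]
(144, 296) [[0.51057982 0.29386828 0.065     ]]
(226, 156) [[0.75113832 0.15634566 0.04      ]]
```

Long line at about 352.7°, index at about 77.1° and peg at about 167.1°, so the wheel needs about −84.4° (clockwise). I'll work out the approach pose in tool axes.

```bash
cat >> h.py <<'E'
from scipy.spatial.transform import Rotation as Rn
C=np.array([.5432,.1082])
def pose():
    st=monitor.sense(); return st,np.array(st["position"]),Rn.from_euler("xyz",st["eef_rot"])
def target(peg_deg,back,r=.042,sgn=1):
    """TCP xy and R: trailing the peg (at peg_deg) by back m on ccw side; tool z*sgn along cw tangent"""
    a=np.radians(peg_deg); rad=np.array([np.cos(a),np.sin(a)]); ccw=np.array([-rad[1],rad[0]])
    p=C+r*rad+back*ccw; z=np.r_[-ccw*sgn,0]; x=np.array([0,0,-1.]); 
    return p,Rn.from_matrix(np.c_[x,np.cross(z,x),z])
def inc(p,Rt):
    st,q,R=pose(); return (R.inv().apply(p-q)*100).round(2),np.degrees((R.inv()*Rt).as_rotvec()).round(2)
E
python3 - <<'E'
from h import *
st,q,R=pose(); print(R.as_matrix().round(3))
for s in(1,-1):
    p,Rt=target(167.1,.032,sgn=s); print(p,inc(np.r_[p,.15],Rt), inc(np.r_[p,.085],Rt))
E
```

```text
[[-0.     0.315 -0.949]
 [ 0.001 -0.949 -0.315]
 [-1.    -0.001  0.   ]]
[0.49511603 0.08638415] (array([  8.13, -45.06, -49.71]), array([1.2128e+02, 4.0000e-02, 2.0000e-02])) (array([ 14.63, -45.06, -49.71]), array([1.2128e+02, 4.0000e-02, 2.0000e-02]))
[0.49511603 0.08638415] (array([  8.13, -45.06, -49.71]), array([-5.872e+01, -2.000e-02,  4.000e-02])) (array([ 14.63, -45.06, -49.71]), array([-5.872e+01, -2.000e-02,  4.000e-02]))
```

>>> step_arm(
  increments=[
    [[0,-1,-1],[-3,0,0]],
    [[0,-3,-3.5],[-6,0,0]],
    [[0,-5.5,-6],[-9,0,0]],
    [[0.5,-8,-9],[-12,0,0]],
    [[1,-10.5,-11.5],[-15,0,0]],
    [[1,-13,-14.5],[-18,0,0]],
    [[1.5,-15.5,-17],[-21,0,0]],
    [[1.5,-18,-20],[-24,0,0]],
    [[2,-20.5,-22.5],[-27,0,0]],
    [[2,-23,-25.5],[-30,0,0]],
    [[2.5,-25.5,-28],[-33,0,0]],
    [[2.5,-28,-31],[-36,0,0]],
    [[3,-30.5,-33.5],[-39,0,0]],
    [[3,-33,-36.5],[-42,0,0]],
    [[3.5,-35.5,-39],[-45,0,0]],
    [[4,-38,-42],[-48,0,0]],
    [[4.5,-40.5,-44.5],[-51,0,0]],
    [[5,-43,-47.5],[-54,0,0]],
    [[5,-45,-49.7],[-57,0,0]],
    [[5,-45,-49.7],[-58.7,0,0]],
  ],
  claw=255,
  force=20,
)

```text
t: 2.25
position: [0.4965, 0.0882, 0.1805]
eef_rot: [-2.202, 1.57, 2.29]
wrist_force: [-0.4, -0.5, 0.1]
width: -0.0001
```

```bash
python3 - <<'E'
from h import *
st,q,R=pose(); print(st["t"],q,st["joint_pos"],st["width"])
for s in(1,-1):
    p,Rt=target(167.1,.032,sgn=s); print(inc(np.r_[p,.085],Rt))
E
```

```text
2.25 [0.49648281 0.08818816 0.18048923] [ 1.75410164e-01  9.16878860e-02 -1.89035279e-01  1.29046774e+00
  6.52117167e-04  1.96633042e+00] -7.325865642586096e-05
(array([ 9.55, -0.09,  0.21]), array([-1.7971e+02, -6.0000e-02, -4.0000e-02]))
(array([ 9.55, -0.09,  0.21]), array([ 0.29, -0.03,  0.04]))
```

Joint 6 has gone to 1.97, so the push would take it past its range from here. I'll turn the tool half round first; the contact face is the same either way.

>>> step_arm(
  increments=[
    [[0,0,0],[-8,0,0]],
    [[0,0,0],[-16,0,0]],
    [[0,0,0],[-24,0,0]],
    [[0,0,0],[-32,0,0]],
    [[0,0,0],[-40,0,0]],
    [[0,0,0],[-48,0,0]],
    [[0,0,0],[-56,0,0]],
    [[0,0,0],[-64,0,0]],
    [[0,0,0],[-72,0,0]],
    [[0,0,0],[-80,0,0]],
    [[0,0,0],[-88,0,0]],
    [[0,0,0],[-90,0,0]],
  ],
)

```text
t: 3.45
position: [0.4948, 0.0848, 0.1814]
eef_rot: [-1.906, 1.57, -2.129]
wrist_force: [0.7, -0.1, 0.2]
width: 0.0
```

>>> step_arm(
  increments=[
    [[0,0,0],[-8,0,0]],
    [[0,0,0],[-16,0,0]],
    [[0,0,0],[-24,0,0]],
    [[0,0,0],[-32,0,0]],
    [[0,0,0],[-40,0,0]],
    [[0,0,0],[-48,0,0]],
    [[0,0,0],[-56,0,0]],
    [[0,0,0],[-64,0,0]],
    [[0,0,0],[-72,0,0]],
    [[0,0,0],[-80,0,0]],
    [[0,0,0],[-88,0,0]],
    [[0,0,0],[-90,0,0]],
    [[0,0,0],[-90,0,0]],
  ],
)

```text
t: 4.75
position: [0.4949, 0.0848, 0.1814]
eef_rot: [2.699, 1.57, -2.239]
wrist_force: [-0.5, 0.9, -0.1]
width: -0.0001
```

```bash
python3 - <<'E'
from h import *
st,q,R=pose(); print(st["t"],q,st["joint_pos"],st["width"])
p,Rt=target(167.1,.032); print(inc(np.r_[p,.085],Rt))
for n in("top","scene"):
    s=viewer.snapshot(n); cv2.imwrite(f"pics/{n}2.png",s["img"][:,:,::-1])
E
```

```text
4.75 [0.49487677 0.08484014 0.18136791] [ 1.69911745e-01  8.73416543e-02 -1.91906352e-01  1.29178530e+00
 -2.13039366e-04 -1.17467779e+00] -5.280003111630748e-05
(array([9.64, 0.01, 0.16]), array([-0.06, -0.02, -0.01]))
```

Now go straight down 9.6 cm to z ≈ 0.085.

>>> step_arm(
  increments=[
    [[1.5,0,0],[0,0,0]],
    [[3.5,0,0],[0,0,0]],
    [[5.5,0,0],[0,0,0]],
    [[7.5,0,0],[0,0,0]],
    [[8.5,0,0],[0,0,0]],
    [[9.2,0,0],[0,0,0]],
    [[9.6,0,0],[0,0,0]],
    [[9.6,0,0],[0,0,0]],
  ],
)

```text
t: 5.65
position: [0.4954, 0.0855, 0.0854]
eef_rot: [-1.222, 1.571, 0.123]
wrist_force: [0.8, -0.4, -0.6]
width: -0.0003
```

```bash
python3 - <<'E'
from h import *
st,q,R=pose(); print(st["t"],q,st["wrist_force"])
# path rows: follow peg arc to given peg angles
for pa,b in((167.1,.018),(160,.018),(150,.018),(140,.018),(130,.018),(120,.018),(110,.018),(100,.018),(94,.018)):
    p,Rt=target(pa,b); print(pa,*inc(np.r_[p,.085],Rt))
for n in("top","scene"):
    s=viewer.snapshot(n); cv2.imwrite(f"pics/{n}3.png",cv2.resize(s["img"][120:340,130:400,::-1],None,fx=2.5,fy=2.5))
E
```

```text
5.65 [0.49537505 0.08554057 0.08541251] [ 0.8242458  -0.41194128 -0.60993654]
167.1 [0.04 0.04 1.48] [-0.03  0.    0.01]
160 [0.04 0.24 2.01] [7.07 0.   0.01]
150 [0.04 0.39 2.79] [17.07  0.    0.  ]
140 [0.04 0.4  3.59] [27.07  0.    0.  ]
130 [0.04 0.28 4.37] [37.07  0.    0.  ]
120 [0.04 0.02 5.13] [47.07  0.    0.  ]
110 [ 0.04 -0.36  5.83] [57.07  0.    0.  ]
100 [ 0.04 -0.86  6.45] [67.07  0.    0.  ]
94 [ 0.04 -1.21  6.77] [73.07  0.    0.  ]
```

View pics/top3.png

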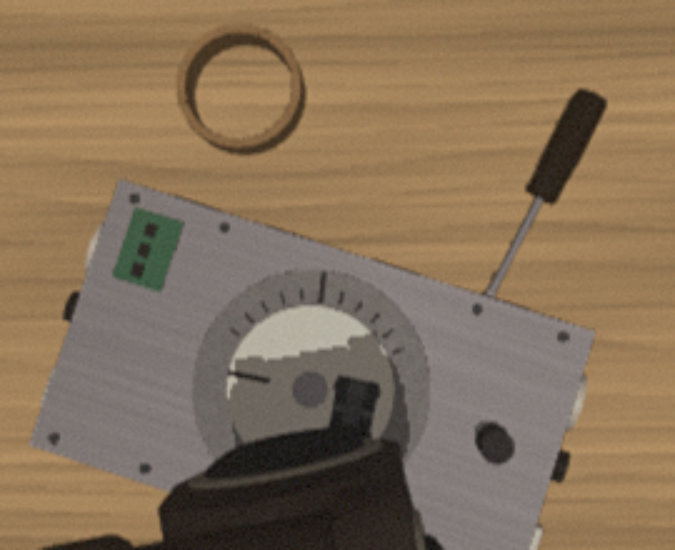

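View pics/scene3.png

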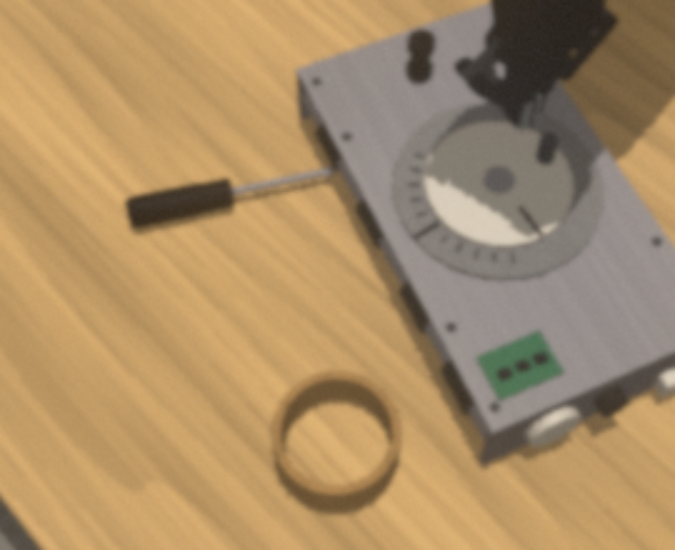

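The scene crop shows the shut fingertips at about (530,115), right beside the peg (545,148) on its trailing side, clear of it and of the roller (420,55). I'll push along the arc to about 11° short of the end, then measure.

>>> step_arm(
  increments=[
    [[0,0,0.8],[0,0,0]],
    [[0,0,1.3],[0,0,0]],
    [[0,0.1,1.6],[2,0,0]],
    [[0,0.2,1.85],[5,0,0]],
    [[0,0.25,2.1],[8.5,0,0]],
    [[0,0.3,2.4],[12,0,0]],
    [[0,0.4,2.8],[17,0,0]],
    [[0,0.4,3.2],[22,0,0]],
    [[0,0.4,3.6],[27,0,0]],
    [[0,0.35,4.0],[32,0,0]],
    [[0,0.3,4.4],[37,0,0]],
    [[0,0.15,4.75],[42,0,0]],
    [[0,0,5.15],[47,0,0]],
    [[0,-0.2,5.5],[52,0,0]],
    [[0,-0.35,5.85],[57,0,0]],
    [[0,-0.6,6.15],[62,0,0]],
    [[0,-0.85,6.45],[67,0,0]],
    [[0,-1.05,6.6],[70,0,0]],
    [[0,-1.2,6.75],[73,0,0]],
    [[0,-1.2,6.75],[73,0,0]],
  ],
)

```text
t: 7.75
position: [0.5221, 0.1493, 0.0854]
eef_rot: [1.973, 1.571, 2.045]
wrist_force: [-1.2, 0.4, 0.2]
width: 0.0
```

```bash
python3 - <<'E'
from h import *
st,q,R=pose(); print(st["t"],q,st["wrist_force"],st["joint_pos"])
for n in("top","scene"):
    s=viewer.snapshot(n); cv2.imwrite(f"pics/{n}4.png",cv2.resize(s["img"][120:340,130:400,::-1],None,fx=2.5,fy=2.5))
    a,g=unroll(s,C,.069,.069,.077); print(" long",dips(a,g.mean(0),3))
    a,g=unroll(s,C,.075,.034,.052); print(" idx",dips(a,g.mean(0),5))
E
```

```text
7.75 [0.52214897 0.14934256 0.08539105] [-1.19497195  0.44336526  0.16800234] [ 2.78442576e-01  1.99335440e-01 -2.75044258e-01  1.09646592e+00
  2.48671986e-04  2.06700893e-01]
 long [(123.52, 79.5), (137.23, 79.0), (131.01, 78.8)]
 idx [(151.22, 81.9), (145.02, 80.9), (157.53, 77.3), (99.51, 77.1), (140.77, 76.9)]
 long [(149.99, 54.0), (159.99, 53.3), (174.0, 53.3)]
 idx [(118.97, 67.3), (153.24, 66.8), (144.49, 66.5), (96.02, 66.2), (112.78, 65.8)]
```

View pics/top4.png

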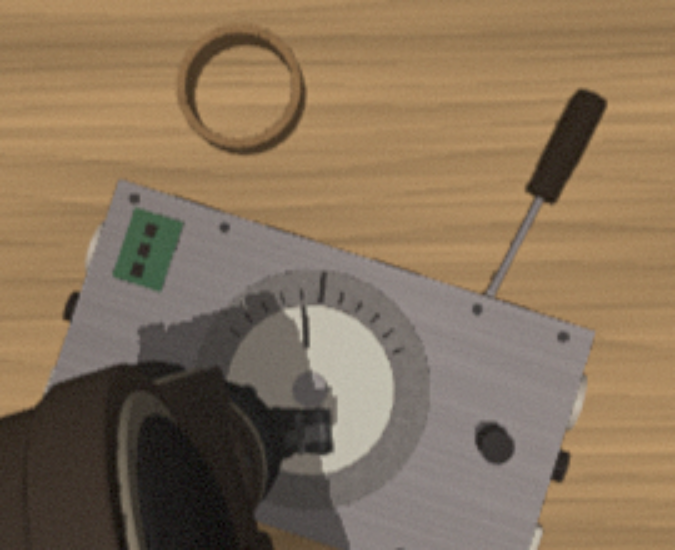

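View pics/scene4.png

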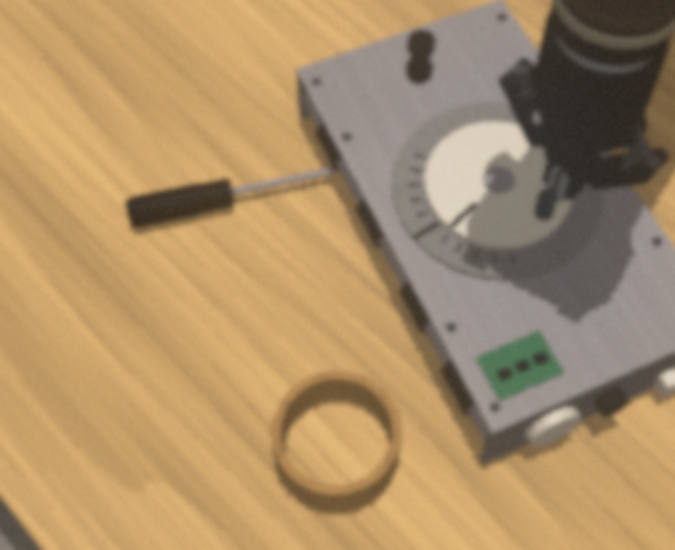

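The index line (top crop, about (305,325)) now stands roughly 11° short of the long line (323,288). I'll measure it with a local window, since shadow is nearby.

```bash
cat >> h.py <<'E'
def local(a,g,lo,hi):
    # angle of dark line in window (deg), background = grey closing (removes thin dark lines)
    n=len(a); sh=n//2; g=np.roll(g,sh,1)          # centre 0 deg
    k=60
    bg=cv2.morphologyEx(g.astype(np.float32),cv2.MORPH_CLOSE,np.ones((1,k)))
    d=(bg-g).mean(0); ang=np.degrees(a)-180
    m=(ang>lo)&(ang<hi); d=np.where(m,d,0); i=d.argmax(); w=np.where(abs(ang-ang[i])<4,np.clip(d-.25*d[i],0,None),0)
    return round(float((w*ang).sum()/w.sum()),2),round(float(d[i]),1)
def meas(lo=-5,hi=20,save=None):
    for n in("top","scene"):
        s=viewer.snapshot(n)
        if save: cv2.imwrite(f"pics/{n}{save}.png",cv2.resize(s["img"][120:340,130:400,::-1],None,fx=2.5,fy=2.5))
        cc={"top":(.54257,.10748),"scene":(.54388,.10935)}[n]
        for c in(cc,C):
            L=local(*unroll(s,c,.069,.066,.077),-13,-3)
            I=[local(*unroll(s,c,.075,r,r+.007),lo,hi) for r in(.032,.039,.046)]
            print(n,c,"long",L,"idx",I)
E
python3 - <<'E'
from h import *
meas()
E
```

```text
top (0.54257, 0.10748) long (-7.29, 59.0) idx [(4.01, 88.5), (3.35, 134.6), (3.53, 132.9)]
top [0.5432 0.1082] long (-7.94, 59.1) idx [(2.82, 95.9), (2.4, 135.7), (2.8, 132.1)]
scene (0.54388, 0.10935) long (-7.5, 41.0) idx [(5.23, 22.0), (3.71, 49.2), (3.62, 78.8)]
scene [0.5432 0.1082] long (-6.51, 41.0) idx [(7.24, 21.4), (5.25, 44.1), (4.91, 76.9)]
```

>>> step_arm(
  increments=[
    [[0,0.06,0.15],[2,0,0]],
    [[0,0.12,0.3],[4,0,0]],
    [[0,0.17,0.45],[6,0,0]],
    [[0,0.2,0.57],[7.5,0,0]],
    [[0,0.22,0.65],[8.5,0,0]],
    [[0,0.23,0.68],[9,0,0]],
    [[0,0.23,0.68],[9,0,0]],
    [[0,0.23,0.68],[9,0,0]],
  ],
)

```text
t: 8.75
position: [0.5287, 0.1515, 0.0853]
eef_rot: [1.053, 1.571, 0.967]
wrist_force: [-0.8, 0.3, 1.3]
width: 0.0001
```

```bash
python3 - <<'E'
from h import *
meas(-14,10,"5")
E
```

```text
top (0.54257, 0.10748) long (-7.31, 60.6) idx [(-5.26, 134.8), (-5.03, 129.1), (-4.98, 128.3)]
top [0.5432 0.1082] long (-7.94, 60.5) idx [(-6.5, 132.8), (-6.06, 127.5), (-5.91, 129.8)]
scene (0.54388, 0.10935) long (-7.5, 40.2) idx [(-5.33, 69.4), (-5.22, 75.9), (-5.3, 74.2)]
scene [0.5432 0.1082] long (-6.51, 40.5) idx [(-3.43, 68.4), (-3.51, 76.1), (-3.89, 74.4)]
```

View pics/top5.png

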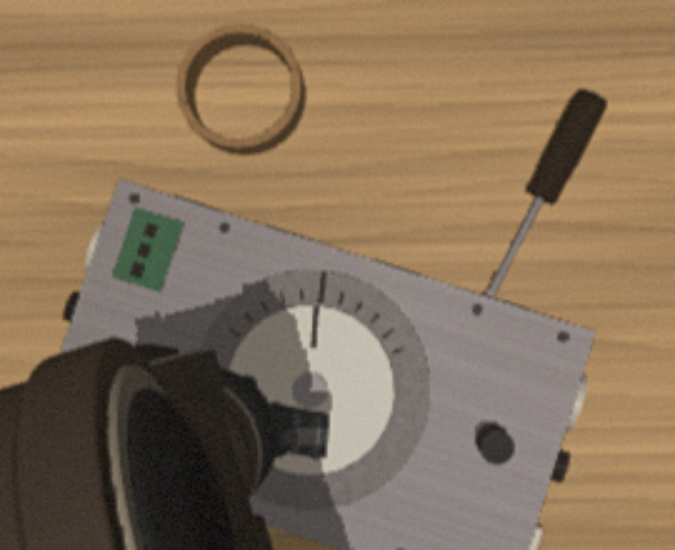

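About 2.2° is left in both views. I'll push that last bit along the arc.

>>> step_arm(
  increments=[
    [[0,0.02,0.05],[0.7,0,0]],
    [[0,0.04,0.1],[1.4,0,0]],
    [[0,0.06,0.14],[1.9,0,0]],
    [[0,0.07,0.16],[2.2,0,0]],
    [[0,0.07,0.16],[2.2,0,0]],
    [[0,0.07,0.16],[2.2,0,0]],
  ],
)

```text
t: 9.45
position: [0.5304, 0.152, 0.0853]
eef_rot: [-0.339, 1.571, -0.463]
wrist_force: [-0.6, -0.0, -0.2]
width: 0.0001
```

```bash
python3 - <<'E'
from h import *
meas(-16,6,"6")
# centre-free check: line points of index & long line per view, fitted on their planes
for n,cc in(("top",(.54257,.10748)),("scene",(.54388,.10935))):
    s=viewer.snapshot(n)
    def pts(z,rs):
        o=[]
        for r in rs:
            A,_=local(*unroll(s,cc,z,r,r+.0006),-12,-2); A=np.radians(A); o.append([cc[0]+r*np.cos(A),cc[1]+r*np.sin(A)])
        o=np.array(o); v=cv2.fitLine(o.astype(np.float32),cv2.DIST_HUBER,0,.01,.01).ravel(); return v
    I=pts(.075,np.arange(.031,.053,.001)); L=pts(.069,np.arange(.060,.077,.001))
    f=lambda v:(round(float(np.degrees(np.arctan(v[1]/v[0]))),2), round(float((v[3]+(cc[0]+.056-v[2])*v[1]/v[0]-cc[1])*1000),2))
    print(n,"idx dir, lateral mm at r=56:",f(I)," long:",f(L))
E
```

```text
top (0.54257, 0.10748) long (-7.28, 60.7) idx [(-7.2, 129.5), (-7.23, 129.4), (-7.24, 129.5)]
top [0.5432 0.1082] long (-7.92, 61.0) idx [(-8.53, 128.8), (-8.28, 128.4), (-8.19, 130.1)]
scene (0.54388, 0.10935) long (-7.47, 40.7) idx [(-7.43, 63.7), (-7.44, 74.4), (-7.5, 76.0)]
scene [0.5432 0.1082] long (-6.48, 41.1) idx [(-5.42, 63.4), (-5.72, 74.8), (-6.1, 76.2)]
top idx dir, lateral mm at r=56: (-7.61, -7.23)  long: (-6.59, -7.39)
scene idx dir, lateral mm at r=56: (-7.57, -7.4)  long: (-8.68, -7.05)
```

Both views agree to about 0.1°. Now back off straight away from the peg, then lift clear.

>>> step_arm(
  increments=[
    [[0,0,-0.2],[0,0,0]],
    [[0,0,-0.6],[0,0,0]],
    [[0,0,-1.2],[0,0,0]],
    [[0,0,-1.6],[0,0,0]],
    [[0,0,-1.6],[0,0,0]],
    [[-1.5,0,-1.6],[0,0,0]],
    [[-4,0,-1.6],[0,0,0]],
    [[-7,0,-1.6],[0,0,0]],
    [[-10,0,-2],[0,0,0]],
    [[-12,0,-5],[0,0,0]],
    [[-13,0,-9],[0,0,0]],
    [[-13,0,-13],[0,0,0]],
    [[-13,0,-17],[0,0,0]],
    [[-13,0,-20],[0,0,0]],
    [[-13,0,-20],[0,0,0]],
    [[-13,0,-20],[0,0,0]],
  ],
)

```text
t: 11.25
position: [0.3319, 0.177, 0.2158]
eef_rot: [0.494, 1.569, 0.371]
wrist_force: [0.6, 0.9, -0.5]
width: 0.0001
```

```bash
python3 - <<'E'
from h import *
st,q,R=pose(); print(st["t"],q,st["wrist_force"])
meas(-16,6,"7")
for n in("top","scene"):print(centre(viewer.snapshot(n))[:2])
E
```

```text
11.25 [0.33189566 0.17703261 0.21578778] [ 0.62332539  0.89319939 -0.52946162]
top (0.54257, 0.10748) long (-7.32, 51.1) idx [(-7.21, 109.7), (-7.24, 109.9), (-7.23, 112.5)]
top [0.5432 0.1082] long (-7.97, 51.0) idx [(-8.54, 109.4), (-8.29, 108.9), (-8.18, 112.9)]
scene (0.54388, 0.10935) long (-7.5, 36.2) idx [(-7.45, 56.5), (-7.35, 68.4), (-7.54, 70.6)]
scene [0.5432 0.1082] long (-6.51, 36.5) idx [(-5.44, 56.4), (-5.72, 68.9), (-6.09, 70.5)]
(array([0.5425335, 0.1076326]), np.float64(0.054891394923417956))
(array([0.54389884, 0.10925573]), np.float64(0.0564838591093551))
```

View pics/top7.png

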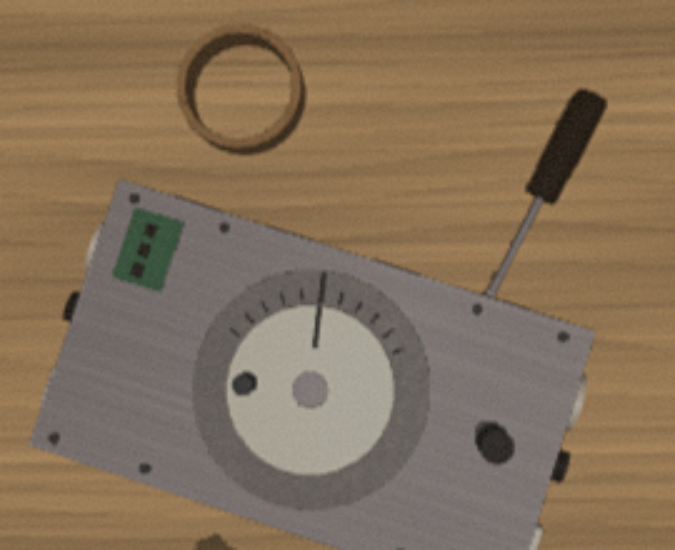

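The picture shows the index line (315,345)–(321,305) running straight on into the long line (323,275). The peg is at (245,383), the roller, tape roll and screwdriver are where they were, and the arm is clear.

```bash
python3 -c "
from bench import job_done; print(job_done())"
```

```text
the job is handed in; nothing more can be done
None
```

The wheel's index line now lines up with the long scale line, and I handed the job in at about 11.5 s. I pushed the peg from one side with the shut fingertips, about 84° clockwise, in one long push and two short corrections. Then I backed straight off and lifted clear.

**Alignment:** with the arm clear, each view measured about its own fitted wheel centre gives:

| View | Index line | Long line |
|---|---|---|
| Top | −7.2° | −7.3° |
| Scene | −7.45° | −7.5° |

**Disagreements:**
- Measured about the average of the two cameras' centres, the same lines differ by 0.2–0.6° (top) and 0.4–1.1° (scene), in opposite directions. The two cameras' centres lie about 2 mm apart, within the stated calibration error. I trusted the per-camera centres because only they gave the same index angle at every radius.
- A line fit made just before release had the two directions about 1° apart in each view, again in opposite senses. The offsets at the wheel's rim still agreed to within 0.4 mm.

**Bystanders and forces:** by eye in the top view, the roller, tape roll and screwdriver had not moved. The wrist force was under 2 N at every reading I took.

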